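# Lay out the parts for the next lathe set-up

## Robot

A 6-joint arm with a two-finger parallel gripper is mounted at the origin on the work surface. World frame = base frame: x ahead of the robot, y to its left, z up, the work surface at z = 0. Lengths are in mm, angles in rad, forces in N, time in s.
With the tool pointing down it reaches from about 250 to 725 mm from the base axis. Payload 9.7 kg.
Tool frame: the origin (TCP) lies at the very end of the fingers, on their centre line; the grasp point (between the pads) lies 19 mm behind it; z points along the fingers, y is the direction in which the jaws open and shut (so a half turn about z gives the same grasp; the last joint's range is limited). The gripper opens to 85 mm and grips with 20 to 120 N. Pads are 22 mm wide; open, the fingers measure 114 mm over their backs; the gripper's body (76 mm by 85 mm) begins 54 mm behind the grasp point. The pads swing forward as they close: fully open they stand 13 mm farther back than shut.
Start: joints at [-1.318, 0.087, 0.176, 1.66, 0, 1.571], TCP at [137.561, -532.516, 191.784] pointing down, gripper open.
Joint ranges: [-3.13, 3.13], [-0.85, 1.81], [-1.15, 1.24], [-2.2, 2.28], [-1.44, 1.52], [-3.14, 3.14]. Speed limits (rad/s): [2.22, 2.22, 2.57, 3.14, 3.14, 3.14].

## Interface

Orientations are given as a unit quaternion [x, y, z, w].
In Python, from workcell import ctrl gives the robot as it stands.
- The arm moves only by the tool jog_arm, never from a script. Its argument "commands" is a list that holds one entry, the list of rows, each a list of 4 numbers: the shift along the tool's x, y, z in mm, then the turn about the tool's z in degrees. In form: [[[dx, dy, dz, yaw], ...]]. A call has 1 to 12 rows; each row shifts and turns the commanded pose from where the row before left it, along the tool's axes as they then stand; what a row does not reach is not made up. A row lasts 1/8 s, in which the tool goes at most 62.5 mm and 10.7 degrees, less where a joint would pass 70% of its speed; a pose out of reach is approached as far as the arm can. A call is refused whole if a number of a shift passes 62.5 or a number of a turn 10.7, either way. A call with a gripper value outside its range is refused whole. "claw" is the finger opening in mm, from 0 to 85.4, set as the call begins (left out, the last holds). The fingers move at their own pace and stop on an object; "force" is the grip in N (left out, the last holds). Time passes only in rows, so rows that do not move let the fingers close. It gives the time, the measured TCP pose, the force and the opening at its end, in the units of the state.
- ctrl.get_state(): the state, without advancing time (a new reading comes with each control period).
- ctrl.camera(name): name is "scene" or "side" or "wrist"; returns a dict with "img" (480x640x3 uint8, blue, green, red), "depth" (480x640 float32, mm along the optical axis (not along the pixel's ray), 0 where there is no reading), "mtx" (3x3 intrinsics, pixels), "distortion" ([k1, k2, p1, p2, k3] as OpenCV has them; the pictures are not rectified), "cam_to_world" (4x4, takes a point from camera to world coordinates); the wrist camera has in their place "T_tool_cam" (4x4, takes a point from camera to tool coordinates, whose origin is the TCP and whose axes are the flange's). Camera axes: x right, y down, z forward; pixel columns grow to the right and rows downward; lengths in mm; the calibration is good to about 2 mm. A picture is of the moment at which its call begins: read the wrist's pose just before it.
- ctrl.hand_in(): hands the job in, once; it reports no verdict.
The state is a dict: "t": time; "joints": joint angles; "dq": joint speeds; "effort": joint torques, N m; "ee_pos": TCP position; "tool_rot": TCP orientation; "force": force on the tool from outside, world axes, zero at the start; "wrist_torque": the same for the moment, N m; "grip_width": opening from 0.0 (shut) to 1.0 (fully open).
Only numpy, scipy, OpenCV 4.12 (cv2) and the standard library are available. Lean on these libraries where they do the work, as an engineer would, in place of code of your own. Each camera call takes 0.05 s, during which the arm holds its last target.

## Task

Lay out the lathe parts on the plywood lay-out board, each standing or lying flat in the middle of its own marked square: the spacer ring midway between the chuck and the tool post with the hex nut centred on top of it, the stepped sleeve upright in the square directly in front of the chuck (on the robot's side of it), and the turning tool in the square directly in front of the tool post, lying parallel to the board's long edges (either way round). Leave the spare chuck jaw where it lies on the board.

Things in the scene. Friction and masses are not known exactly. Their poses are not given: they have to be found in the camera images.
- board: Fixed plywood board, 240 (x) by 355 (y, the long edges) by 12 mm thick, flat on the bench, turned a little. Origin: centre of its underside; x away from the robot, y to its left, z up. Dark lines mark 115 mm squares, centres at y = +115, 0, -115 mm in a far row (x = +57.5 mm; chuck and tool post in the outer squares, either way round) and a near row (x = -57.5 mm; spare jaw in the middle).
- chuck: Lathe chuck, fixed on the board, lying face up: dark steel disc 100 mm in diameter, 34 mm thick, with three small stepped jaws on top up to 45 mm; origin at the centre of its underside; its axes are parallel to the board's. The square in front of it is centred 115 mm along its -x.
- post: Square tool post, fixed on the board: steel block 74 x 74 mm, 40 mm high, with slots all round and a low clamping boss (24 mm in diameter) on top, 46 mm in all; origin at the centre of its underside; its axes are parallel to the board's. The square in front of it is centred 115 mm along its -x.
- ring_c (a point): Centre (half-way up) of the loose spacer ring: bright steel, 60 mm outside diameter, 25 mm hole, 26 mm high, lying flat, 0.4 kg; z is its axis.
- nut_c (a point): Centre (half-way up) of the loose hexagon nut: dark steel, 46 mm across flats, 53 mm across corners, 24 mm high, lying flat, about 0.2 kg; z is its axis, and its x axis is square to one pair of flats (the other pairs every 60 degrees).
- sleeve_c (a point): Centre (half-way up) of the loose stepped sleeve standing upright: bright steel, lower part 48 mm in diameter and 32 mm high, upper part 29 mm in diameter, 50 mm high in all, 0.4 kg; z is its axis.
- cutter_c (a point): Centre (half-way up and half-way along) of the loose turning tool: dark steel bar 100 mm long, 25 x 25 mm in section, its last 20 mm at +x narrowed to 16 mm and carrying a small brass-coloured insert, lying flat, 0.35 kg; x lies along the bar.
- jaw_c (a point): Centre of the spare chuck jaw, a loose stepped steel block 50 x 22 x 24 mm high lying in the middle near square of the board; it is to be left alone.
There are look-alikes about, which are no part of the job. What is shaped like the part that bears nut_c but green or red is not meant.

How it is judged:
By the outcome, as a careful person would: the job done as asked, in the order asked, and still so for the second after the job is handed in, with the robot touching nothing.
It also fails if it takes over 93 s, if anything falls off the work surface, if the arm or the gripper's body presses on something with over 40 N, if the wrist force passes 120 N, or if a joint passes its speed limit or range.

## Working session

There is one attempt and no reset: what is moved stays moved. The work goes in short steps, Python scripts to look and compute and a tool call to move; the robot and the scene stay as the last step left them, time stands still between calls to the robot, and variables do not carry over. Pictures are saved under pics/ and viewed, and the job is handed in when it is done.

Besides the shell and the picture viewer there is one more tool, called after ">>>" in YAML: its name, and indented under it one key for each argument. jog_arm: Moves the arm, as the interface text tells. Its arguments: {"type":"object","properties":{"commands":{"type":"array"},"claw":{"type":"number"},"force":{"type":"number"}},"required":["commands"]}

```bash
ls; mkdir -p pics
cat > h.py <<'E'
import numpy as np, cv2, pickle
from workcell import ctrl
def snap(n,save):
    s=ctrl.get_state(); c=ctrl.camera(n); cv2.imwrite(f'pics/{save}.png',c['img']); c['state']=s
    pickle.dump(c,open(f'pics/{save}.pkl','wb')); return c
def load(save): return pickle.load(open(f'pics/{save}.pkl','rb'))
def c2w(c):
    if 'cam_to_world' in c: return np.array(c['cam_to_world'])
    from scipy.spatial.transform import Rotation as R
    T=np.eye(4);T[:3,:3]=R.from_quat(c['state']['tool_rot']).as_matrix();T[:3,3]=c['state']['ee_pos']
    return T@np.array(c['T_tool_cam'])
def ray(c,uv,z):
    uv=np.array(uv,float).reshape(-1,1,2)
    n=cv2.undistortPoints(uv,np.array(c['mtx']),np.array(c['distortion'])).reshape(-1,2)
    T=c2w(c); d=np.c_[n,np.ones(len(n))]@T[:3,:3].T; o=T[:3,3]
    return o+d*((z-o[2])/d[:,2])[:,None]
def cloud(c):
    d=c['depth'];h,w=d.shape
    u,v=np.meshgrid(np.arange(w),np.arange(h))
    n=cv2.undistortPoints(np.stack([u,v],-1).reshape(-1,1,2).astype(float),np.array(c['mtx']),np.array(c['distortion'])).reshape(h,w,2)
    p=np.dstack([n,np.ones((h,w))])*d[...,None]
    T=c2w(c); P=p@T[:3,:3].T+T[:3,3]; P[d<=0]=np.nan
    return P
E
python3 - <<'E'
from h import *
for n in ['scene','side','wrist']:
    c=snap(n,n+'0'); T=c2w(c); print(n,T[:3,3].round(),T[:3,2].round(2))
print(ctrl.get_state())
E
```

```text
pics
scene [1008. -883.  734.] [-0.41  0.74 -0.53]
side [-65. 598. 926.] [ 0.48 -0.46 -0.75]
wrist [ 208. -515.  373.] [-0.28 -0.07 -0.96]
{'t': 0.15, 'joints': array([-1.31800425e+00,  8.73309270e-02,  1.75343227e-01,  1.65979630e+00,
        1.33203646e-05,  1.57081831e+00]), 'dq': array([ 0.00200489, -0.00033679,  0.00310559, -0.00142541, -0.00041609,
        0.00058737]), 'effort': array([ 4.91194751e-04, -5.20760322e+01,  4.65045154e+01,  1.39162416e-02,
        2.77414239e-05,  1.30380101e-06]), 'ee_pos': array([ 137.51293059, -532.32208767,  191.26138684]), 'tool_rot': array([ 9.92023915e-01,  1.26048832e-01, -5.56513912e-05, -4.90737051e-04]), 'force': array([-0.06143873, -0.06778688,  0.11933093]), 'wrist_torque': array([-0.01078528,  0.03171721,  0.01628099]), 'grip_width': 0.996621452454264}
```

View pics/scene0.png

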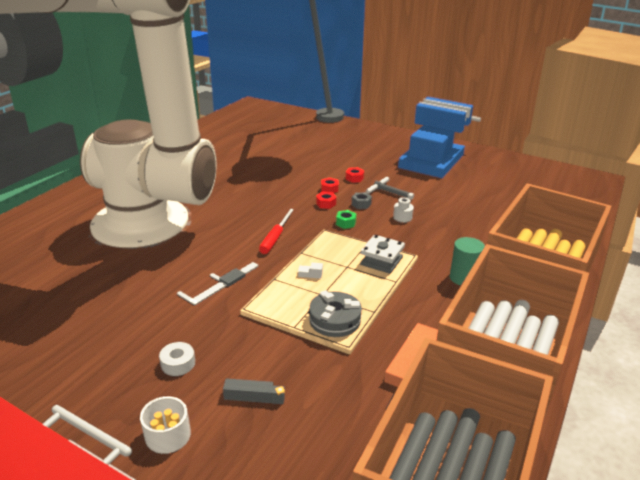

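View pics/side0.png

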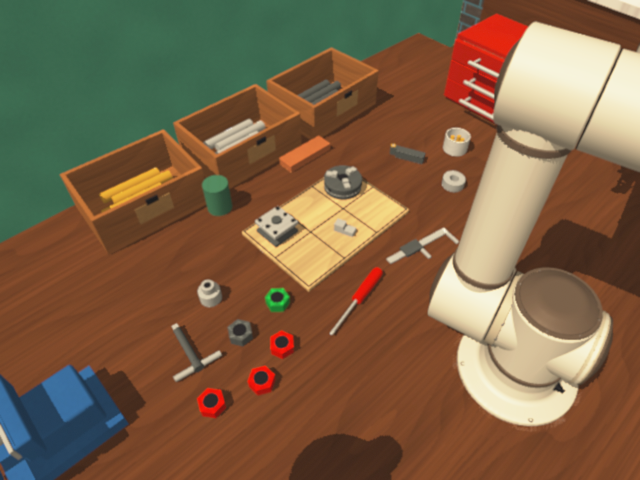

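View pics/wrist0.png

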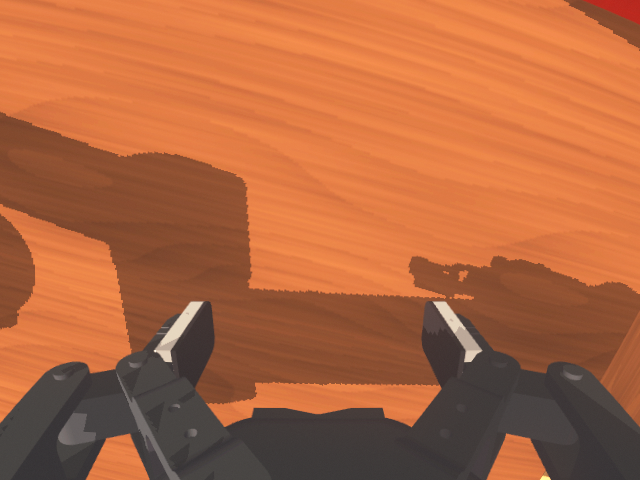

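The scene view shows these parts:
- Ring at scene (177,359).
- Cutter at scene (253,391).
- Sleeve at scene (403,210).
- Chuck at scene (335,312) and post at scene (382,252).
- Jaw at scene (310,271).

Nut candidates in the side view are dark (240,332), green (278,299) and red (282,343), (261,379) and (210,402). Only the dark one fits. Next I'll crop to confirm and measure.

Run:
```python
from h import *
a=load('scene0');b=load('side0')
A=cv2.resize(b['img'][260:420,160:330],None,fx=3,fy=3);cv2.imwrite('pics/cropn.png',A)
A=cv2.resize(b['img'][110:300,220:480],None,fx=3,fy=3);cv2.imwrite('pics/cropb.png',A)
from scipy import ndimage as ni
for c,n,pts in((a,'scene',dict(ring=(177,359),cut=(253,391),sle=(403,210),nut=(361,201),chuck=(335,312),post=(382,252),jaw=(310,271))),(b,'side',dict(ring=(454,181),cut=(407,153),sle=(209,292),nut=(240,332),chuck=(343,181),post=(277,225),jaw=(345,228)))):
    P=cloud(c); print(n,'nan',np.isnan(P[...,2]).mean())
    for k,(u,v) in pts.items():
        base=15 if k in('chuck','post','jaw') else 5
        m=P[...,2]>base+ (2 if base==15 else 3)
        L,_=ni.label(m); win=L[v-8:v+9,u-8:u+9]; l=np.bincount(win[win>0]).argmax()
        Q=P[L==l]; zt=np.nanpercentile(Q[:,2],97)
        t=Q[Q[:,2]>zt-5]; 
        print(k,len(Q),'ztop',zt.round(1),'top mid',((t.max(0)+t.min(0))/2).round(1),'mean',t.mean(0).round(1),'ext',(Q.max(0)-Q.min(0)).round(0),'bbmid',((Q.max(0)+Q.min(0))/2).round(1))
```

```text
scene nan 0.004723307291666667
ring 853 ztop 27.2 top mid [ 421.  -339.9   26.4] mean [ 421.7 -341.    25. ] ext [62. 62. 23.] bbmid [ 421.  -339.9   19.3]
cut 1052 ztop 26.5 top mid [ 581.9 -337.5   25.3] mean [ 581.3 -335.9   24. ] ext [102.  59.  21.] bbmid [ 582.  -338.7   18.6]
sle 624 ztop 49.8 top mid [560.1 353.7  48.6] mean [559.8 351.2  48.7] ext [159. 199.  44.] bbmid [504.1 424.   30.1]
nut 230 ztop 25.6 top mid [438.1 358.9  24.1] mean [438.1 359.7  23.2] ext [53. 58. 19.] bbmid [437.6 361.2  17.7]
chuck 1929 ztop 55.5 top mid [ 607.1 -113.7   54.9] mean [ 609.2 -106.9   53.7] ext [100. 104.  42.] bbmid [ 609.5 -104.8   38.2]
post 1129 ztop 56.7 top mid [602.7 122.1  56. ] mean [604.2 121.2  54.1] ext [75. 82. 43.] bbmid [603.  124.7  38.7]
jaw 258 ztop 36.5 top mid [503.9   6.8  34.7] mean [505.    6.2  34.8] ext [54. 40. 21.] bbmid [491.5   1.4  27.4]
side nan 0.003942057291666667
ring 349 ztop 28.4 top mid [ 418.1 -336.9   26.9] mean [ 418.3 -336.2   25.7] ext [61. 63. 22.] bbmid [ 419.7 -338.1   19.3]
cut 329 ztop 27.4 top mid [ 580.4 -332.1   26. ] mean [ 579.3 -331.1   25. ] ext [100.  57.  21.] bbmid [ 580.4 -333.7   19. ]
sle 468 ztop 52.2 top mid [558.2 355.   50.6] mean [557.4 355.   50.1] ext [47. 48. 46.] bbmid [556.7 354.7  31. ]
nut 467 ztop 26.7 top mid [436.6 363.5  25.3] mean [436.6 363.2  24.3] ext [49. 50. 21.] bbmid [436.6 364.3  18.5]
chuck 1016 ztop 55.8 top mid [ 609.3 -108.8   55.6] mean [607.1 -97.9  54.4] ext [102. 101.  43.] bbmid [609.  -99.2  38.7]
post 1068 ztop 58.4 top mid [601.  128.3  57.4] mean [601.7 129.2  55.8] ext [80. 77. 44.] bbmid [603.8 127.7  39.2]
jaw 232 ztop 38.6 top mid [505.9   9.3  38.9] mean [504.8   9.6  36.4] ext [54. 38. 27.] bbmid [493.6   5.   30.6]
```

View pics/cropn.png

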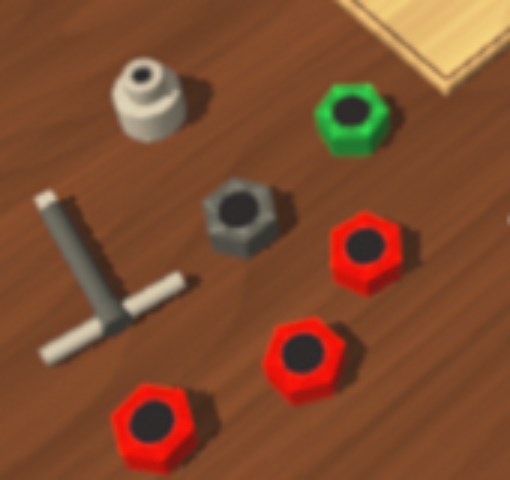

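View pics/cropb.png

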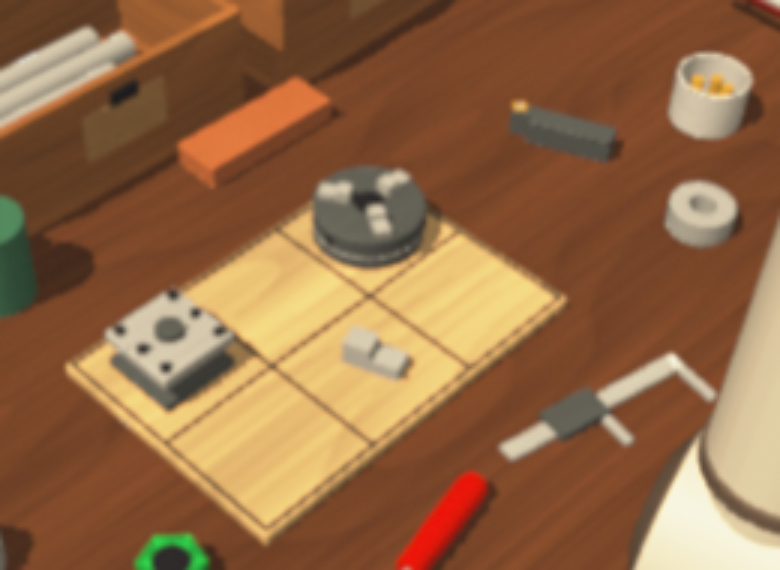

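Run:
```python
from h import *
for n in('scene0','side0'):
    c=load(n);hsv=cv2.cvtColor(c['img'],cv2.COLOR_BGR2HSV)
    m=((hsv[...,0]>12)&(hsv[...,0]<30)&(hsv[...,1]>40)&(hsv[...,2]>170)).astype(np.uint8)
    P=cloud(c); m&=((P[...,2]>4)&(P[...,2]<75)&(np.abs(P[...,0]-550)<170)&(np.abs(P[...,1]-10)<220)).astype(np.uint8)
    m=cv2.morphologyEx(m,cv2.MORPH_OPEN,np.ones((3,3)))
    ys,xs=np.nonzero(m); W=ray(c,np.c_[xs,ys],12)
    r=cv2.minAreaRect(W[:,:2].astype(np.float32)); print(n,len(xs),r, cv2.boxPoints(r).round(0).tolist())
```

```text
scene0 8212 ((550.8366088867188, 4.27545166015625), (242.33042907714844, 360.53643798828125), 1.7651361227035522) [[424.0, 181.0], [435.0, -180.0], [677.0, -172.0], [666.0, 188.0]]
side0 8217 ((552.3685302734375, 6.073822021484375), (252.0114288330078, 373.3159484863281), 1.4994022846221924) [[422.0, 189.0], [431.0, -184.0], [683.0, -177.0], [673.0, 196.0]]
```

The crop confirms one plain dark-grey hex nut, at side (240,332). The other four are green or red. I'll start with the ring and move to hover over it.

>>> jog_arm:
  commands:
    - [[40,-14.5,0,0],[40,-14.5,0,0],[40,-14.5,0,0],[40,-14.5,0,0],[40,-14.5,0,0],[40,-14.5,0,0],[40,-14.5,0,0],[41,-14.5,0,0],[0,0,0,0],[0,0,0,0]]
  claw: 85
  force: 60

```text
t: 1.4
ee_pos: [419.1, -339.9, 191.5]
tool_rot: [0.992, 0.126, -0.0, -0.0]
force: [-0.9, -0.4, 0.4]
grip_width: 0.995
```

```bash
cat >> h.py <<'E'
def pose():
    from scipy.spatial.transform import Rotation as R
    s=ctrl.get_state(); M=R.from_quat(s['tool_rot']).as_matrix()
    phi=np.degrees(np.arctan2(M[1,0],M[0,0])); return np.array(s['ee_pos']),phi,M,s
def goto(x,y,z=None,phi=None):
    p,f,M,s=pose(); t=np.array([x,y,p[2] if z is None else z])
    d=t-p; a=np.radians(f)
    print('t',round(s['t'],2),'pos',p.round(1),'phi',round(f,2),'tilt',M[:,2].round(3),'F',np.round(s['force'],1),'gw',round(s['grip_width']*85.4,1),'j1,6',np.round(np.array(s['joints'])[[0,5]],2))
    print('tool shift',(M.T@d).round(1), '' if phi is None else f'turn {-(phi-f):.1f}')
E
python3 - <<'E'
from h import *
c=snap('wrist','w1'); goto(420,-339,phi=60)
E
```

```text
t 1.45 pos [ 418.8 -340.3  191.7] phi 14.46 tilt [-0.  0. -1.] F [-0.2  0.6 -0.3] gw 85.0 j1,6 [-0.68  2.21]
tool shift [ 1.5 -0.9 -0. ] turn -45.5
```

View pics/w1.png

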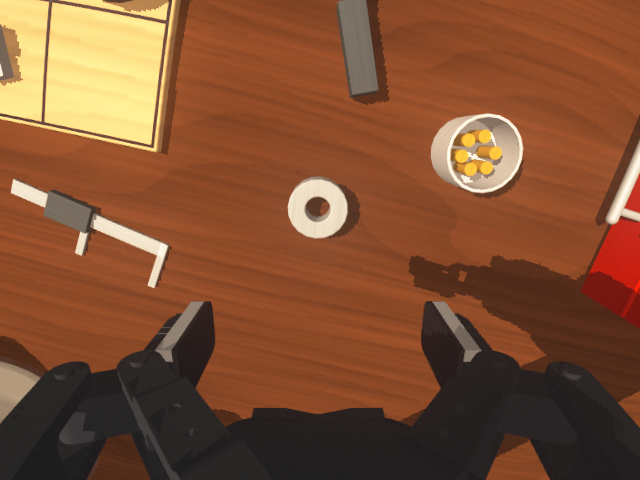

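The wrist view shows the ring at (318,207), about 60 px across, with the cutter's near end at (362,95) and the cup at (478,153).

Run:
```python
from h import *
c=load('w1');g=c['img'][170:250,275:365].max(2); 
m=(g>165).astype(np.uint8);print(m.sum())
cs,_=cv2.findContours(m,cv2.RETR_CCOMP,cv2.CHAIN_APPROX_NONE)
for k in cs:
    if len(k)>20:
        q=k.reshape(-1,2)+[275,170]; W=ray(c,q,26)
        print(cv2.minEnclosingCircle(q.astype(np.float32)),cv2.minEnclosingCircle(W[:,:2].astype(np.float32)),cv2.fitEllipse(W[:,:2].astype(np.float32)))
P=cloud(c);s=P[170:250,275:365];t=s[(s[...,2]>22)&(s[...,2]<32)];print(t.mean(0),np.median(t[:,2]),(t.max(0)+t.min(0))/2)
```

```text
2372
((316.7125244140625, 207.68057250976562), 30.468292236328125) ((421.3348388671875, -338.4585876464844), 30.39735984802246) ((421.2682189941406, -339.0696716308594), (57.92331314086914, 59.368858337402344), 119.86095428466797)
((317.0, 208.55882263183594), 13.478424072265625) ((421.2373962402344, -339.2389831542969), 13.334667205810547) ((421.54315185546875, -338.4609680175781), (23.40835189819336, 26.474292755126953), 63.94107437133789)
[ 421.715241   -339.20660674   26.13954921] 26.169652441890605 [ 420.96733142 -339.48353716   25.3138915 ]
```

>>> jog_arm:
  commands:
    - [[2.8,-0.7,0,0],[0,0,30,-9],[0,0,30,-9],[0,0,30,-9],[0,0,30,-9],[0,0,30,-9],[0,0,30,0],[0,0,13,0],[0,0,0,0]]

```text
t: 2.58
ee_pos: [421.3, -338.5, -1.5]
tool_rot: [0.868, 0.496, -0.0, -0.0]
force: [-0.7, 0.1, 0.3]
grip_width: 0.996
```

>>> jog_arm:
  commands:
    - [[0,0,0,0],[0,0,0,0],[0,0,0,0],[0,0,0,0],[0,0,0,0],[0,0,0,0]]
  claw: 45
  force: 60

```text
t: 3.32
ee_pos: [421.9, -338.5, -1.2]
tool_rot: [0.868, 0.496, -0.0, -0.0]
force: [-0.1, 0.3, 0.6]
grip_width: 0.529
```

The opening went to 45 mm, so the ring isn't between the pads. I'll take a look.

Run:
```python
from h import *
c=snap('wrist','w2'); goto(421,-339)
```

```text
t 3.38 pos [ 421.9 -338.5   -1.3] phi 59.49 tilt [-0.  0. -1.] F [-0.5 -0.3  0.2] gw 45.4 j1,6 [-0.68  1.43]
tool shift [-0.9 -0.5  0. ]
```

View pics/w2.png

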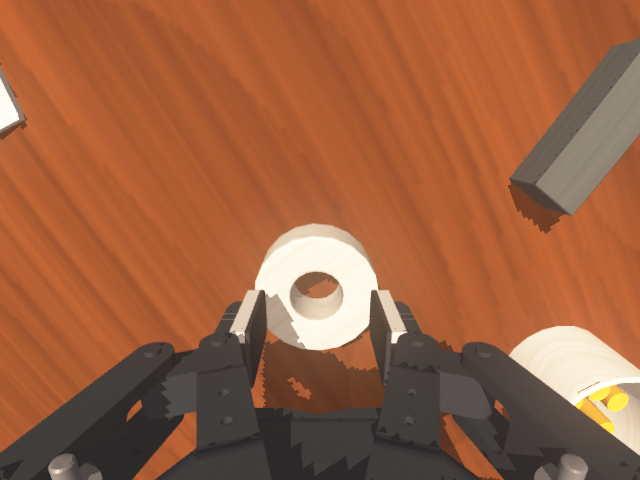

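Run:
```python
from h import *
c=load('w2');T=c2w(c);p=c['state']['ee_pos']
def pr(w):
    q=np.linalg.inv(T)@np.r_[w,1]
    return cv2.projectPoints(q[None,:3],np.zeros(3),np.zeros(3),np.array(c['mtx']),np.array(c['distortion']))[0].ravel().round(0)
for z in (0,13,26,50): print(z,pr([p[0],p[1],z]))
from scipy.spatial.transform import Rotation as R
M=R.from_quat(c['state']['tool_rot']).as_matrix();P=cloud(c);L=(P-p)@M
for u,v in [(250,295),(262,293),(258,320),(243,335),(374,293),(380,320),(397,335),(392,300),(317,240),(317,265),(317,340),(270,300),(362,300)]: print((u,v),L[v,u].round(1),P[v,u].round(1))
```

```text
0 [316. 274.]
13 [316. 283.]
26 [316. 294.]
50 [316. 319.]
(250, 295) [ 10.8 -26.3 -51.7] [ 404.7 -315.8   50.5]
(262, 293) [ 10.6 -21.9 -49.2] [ 408.4 -318.3   47.9]
(258, 320) [  5.7 -21.6 -62.5] [ 406.1 -322.6   61.3]
(243, 335) [  9.4 -23.7 -79.3] [ 406.2 -318.3   78.1]
(374, 293) [ 10.3  23.6 -48.6] [ 447.5 -341.6   47.4]
(380, 320) [  7.8  23.3 -66.4] [ 445.9 -343.5   65.2]
(397, 335) [  9.3  26.7 -79.1] [ 449.6 -344.    77.9]
(392, 300) [ 10.7  29.5 -55.8] [ 452.7 -344.3   54.6]
(317, 240) [ 26.2   0.4 -26.3] [ 435.5 -316.1   25.1]
(317, 265) [ 14.8   0.4 -27.9] [ 429.7 -325.9   26.7]
(317, 340) [-24.3   0.3 -28.1] [ 409.8 -359.6   26.9]
(270, 300) [ -2.9 -21.9 -27.8] [ 401.5 -329.9   26.6]
(362, 300) [ -2.7  21.6 -28.2] [ 439.1 -351.8   26.9]
```

```bash
python3 - <<'E'
from h import *
from scipy.spatial.transform import Rotation as R
for n,pts in (('w1',[(205,306),(185,330),(430,306),(440,310),(455,335)]),('w2',[(262,293),(258,296)])):
    c=load(n);p=c['state']['ee_pos']
    M=R.from_quat(c['state']['tool_rot']).as_matrix();P=cloud(c);L=(P-p)@M
    for u,v in pts: print(n,(u,v),L[v,u].round(1),c['depth'][v,u])
    m=(L[...,2]<-20)&(np.abs(L[...,1])<60)&(L[...,0]<14)&(L[...,0]>-30)&(P[...,2]>30)
    zz=L[m][:,2]; print('max tool z of gripper',np.sort(zz)[-20:].round(1)); 
    f=m&(np.abs(L[...,0]-8)<6); print(np.sort(L[f][:,2])[-5:])
print(np.array(c['T_tool_cam']).round(3))
E
python3 - <<'E'
import sys; sys.path.insert(0,'.')
import cv2
im=cv2.imread('pics/w2.png')[200:420,150:490]
cv2.imwrite('pics/w2c.png',cv2.resize(im,None,fx=2.3,fy=2.3,interpolation=cv2.INTER_CUBIC))
E
```

```text
w1 (205, 306) [ 11.1 -41.6 -60.9] 133.89322
w1 (185, 330) [ 11.4 -42.9 -78.9] 116.536316
w1 (430, 306) [ 10.5  43.5 -59.6] 135.25766
w1 (440, 310) [ 11.   45.9 -63.8] 131.12851
w1 (455, 335) [ 11.4  44.9 -81.9] 113.68185
max tool z of gripper [-52.9 -52.8 -52.8 -52.7 -52.7 -52.7 -52.6 -52.6 -52.6 -52.6 -52.6 -52.6
 -52.5 -52.5 -52.4 -52.4 -52.3 -52.3 -52.2 -52. ]
[-52.59497919 -52.36310318 -52.34070529 -52.22493729 -52.00407151]
w2 (262, 293) [ 10.6 -21.9 -49.2] 145.1034
w2 (258, 296) [ 11.1 -22.9 -53.1] 141.22627
max tool z of gripper [-42.4 -42.3 -42.2 -42.2 -42.1 -42.1 -42.1 -42.  -42.  -42.  -42.  -41.9
 -41.8 -41.7 -41.6 -41.5 -41.4 -41.1 -41.  -40.9]
[-41.99080421 -41.98193666 -41.88463271 -41.84997974 -41.48085563]
[[ 0.00000e+00 -9.59000e-01 -2.85000e-01  7.20480e+01]
 [ 1.00000e+00  0.00000e+00 -1.00000e-03  7.63000e-01]
 [ 1.00000e-03 -2.85000e-01  9.59000e-01 -1.82253e+02]
 [ 0.00000e+00  0.00000e+00  0.00000e+00  1.00000e+00]]
```

View pics/w2c.png

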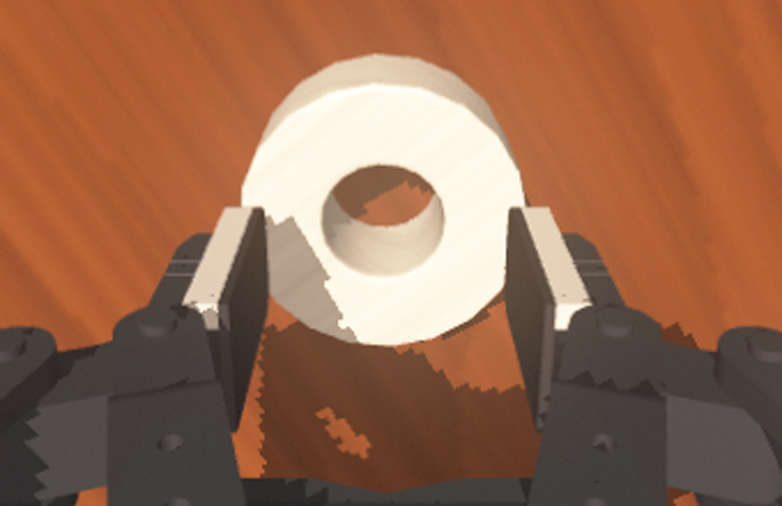

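Run:
```python
from h import *
c=snap('side','s2');cv2.imwrite('pics/s2c.png',cv2.resize(c['img'][80:260,330:560],None,fx=3,fy=3))
```

```text
(no output)
```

View pics/s2c.png

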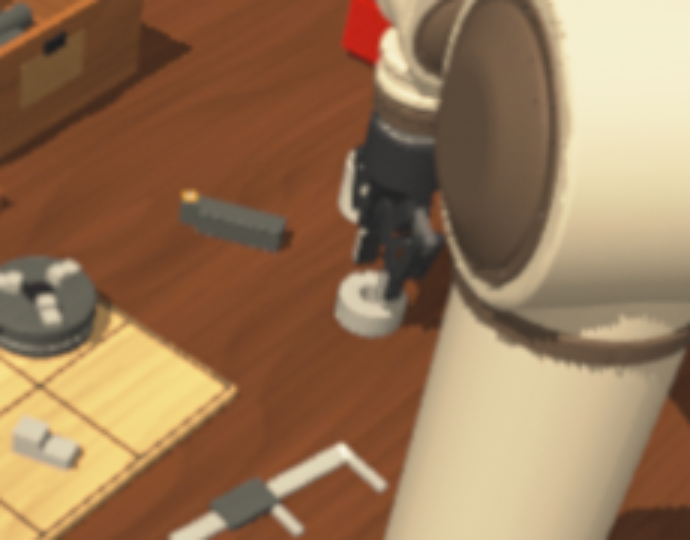

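The picture shows both pads ((265,291) and (371,291)) hovering above the ring instead of around it. The fingertips end well short of the reported TCP, so I'll measure the real offset by casting rays through the pad tips.

Run:
```python
from h import *
for n,pts,half in (('w1',[(212,302),(424,302)],42.5),('w2',[(265,291),(371,291)],22.6)):
    c=load(n);T=np.array(c['T_tool_cam'])
    for u,v in pts:
        q=cv2.undistortPoints(np.array([[[u,v]]],float),np.array(c['mtx']),np.array(c['distortion'])).ravel()
        d=T[:3,:3]@np.r_[q,1];o=T[:3,3]
        for k,(i,val) in {'y':(1,half*np.sign(u-318)),'x':(0,11)}.items():
            s=(val-o[i])/d[i];print(n,(u,v),k,(o+s*d).round(1))
```

```text
w1 (212, 302) y [  7.2 -42.5 -49.6]
w1 (212, 302) x [ 11.  -40.  -57.3]
w1 (424, 302) y [  9.9  42.5 -55. ]
w1 (424, 302) x [ 11.   41.8 -57.2]
w2 (265, 291) y [  5.9 -22.6 -36.9]
w2 (265, 291) x [ 11.  -20.8 -48.1]
w2 (371, 291) y [ 10.5  22.6 -46.9]
w2 (371, 291) x [ 11.   22.4 -48.1]
```

Rays put the tips about 47 mm short of the reported TCP at 45 mm opening and about 57 mm short when open. So the true tip is roughly 45 mm above the reported one. I'll open, descend part way and look.

>>> jog_arm:
  commands:
    - [[0,0,0,0],[0,0,0,0],[0,0,0,0],[0,0,0,0],[-0.4,-0.7,10,0],[0,0,10,0],[0,0,10,0],[0,0,4,0],[0,0,0,0]]
  claw: 85

```text
t: 4.55
ee_pos: [420.9, -338.4, -35.6]
tool_rot: [0.868, 0.496, -0.0, -0.0]
force: [0.3, 0.8, -0.2]
grip_width: 0.998
```

Run:
```python
from h import *
c=snap('wrist','w3'); goto(421,-339)
```

```text
t 4.6 pos [ 421.1 -338.5  -35.2] phi 59.48 tilt [-0.  0. -1.] F [0.4 0.3 0.4] gw 85.4 j1,6 [-0.68  1.43]
tool shift [-0.4  0.2 -0. ]
```

View pics/w3.png

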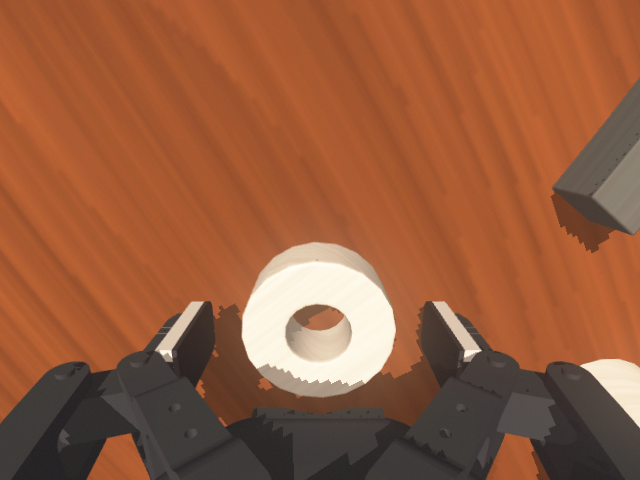

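The ring at (319,330) now sits between the pads (212 and 424, tips at row 302). I'll go 9 mm lower and close.

>>> jog_arm:
  commands:
    - [[0,0,5,0],[0,0,4,0],[0,0,0,0]]

```text
t: 4.97
ee_pos: [420.9, -338.4, -44.6]
tool_rot: [0.868, 0.496, -0.0, -0.0]
force: [0.2, 0.6, -0.1]
grip_width: 0.996
```

>>> jog_arm:
  commands:
    - [[0,0,0,0],[0,0,0,0],[0,0,0,0],[0,0,0,0],[0,0,0,0]]
  claw: 45
  force: 60

```text
t: 5.6
ee_pos: [421.1, -338.6, -43.4]
tool_rot: [0.868, 0.496, 0.0, 0.0]
force: [-2.5, 2.1, 6.1]
grip_width: 0.691
```

Run:
```python
from h import *
c=snap('wrist','w4'); goto(421,-339)
```

```text
t 5.65 pos [ 421.1 -338.6  -43.4] phi 59.48 tilt [ 0. -0. -1.] F [-1.8  2.5  6.5] gw 58.8 j1,6 [-0.68  1.43]
tool shift [-0.5  0.1  0. ]
```

View pics/w4.png

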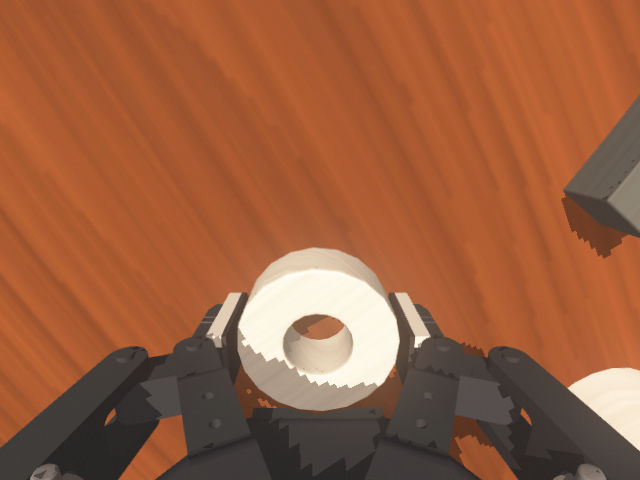

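Ring gripped (58.8 mm, about its 60 mm width). A ~6 N push at closing means the tips just touch the bench, so the tip offset is about 44 mm at this opening. I'll lift and carry it over the board.

>>> jog_arm:
  commands:
    - [[0,0,-30,0],[0,0,-50,-10.5],[0,0,-50,-10.5],[0,0,-50,-10.5],[43,24,-4,0],[43,24,-4,0],[43,24,-4,0],[43,24,-4,0],[43,24,-4,0],[43,24,-4,0],[43,24,-4,0],[43,24,-4,0]]

```text
t: 7.15
ee_pos: [607.5, 10.3, 167.3]
tool_rot: [0.701, 0.713, -0.0, -0.0]
force: [-0.2, -0.3, -3.6]
grip_width: 0.688
```

>>> jog_arm:
  commands:
    - [[0,0,0,0],[0,0,0,0]]

```text
t: 7.4
ee_pos: [606.8, 8.7, 167.0]
tool_rot: [0.701, 0.713, -0.001, -0.0]
force: [-0.5, -0.5, -4.5]
grip_width: 0.688
```

Run:
```python
from h import *
c=snap('wrist','w5'); goto(606,12)
```

```text
t 7.45 pos [606.7   8.2 167.3] phi 90.97 tilt [-0.001 -0.    -1.   ] F [-0.2 -0.  -4.5] gw 58.9 j1,6 [0.01 1.57]
tool shift [ 3.8 -0.6 -0. ]
```

View pics/w5.png

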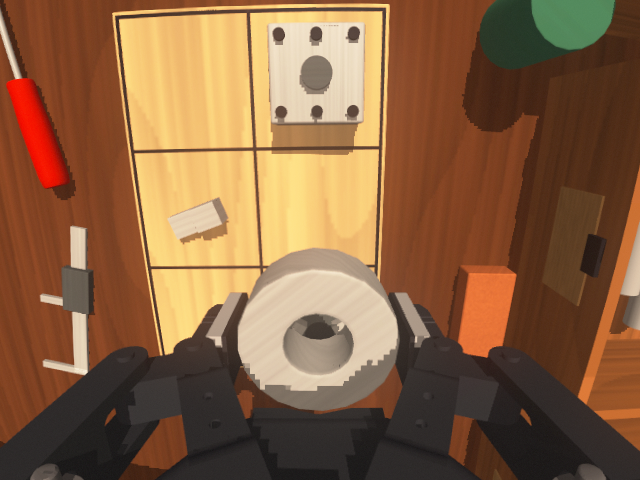

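The view shows the board with the post at (317,72), the jaw at (199,218), and the grid crossings at (117,15), (248,12), (385,8), (134,151), (256,149), (380,147), (150,267) and (262,268). I'll fit the board pose from these crossings.

```bash
python3 - <<'E'
from h import *
c=load('w5')
px=np.array([(117,15),(248,12),(385,8),(134,151),(256,149),(380,147),(150,267),(262,268)],np.float32)
bo=np.array([(-115,172.5),(0,172.5),(115,172.5),(-115,57.5),(0,57.5),(115,57.5),(-115,-57.5),(0,-57.5)])
W=ray(c,px,12)[:,:2]
def kab(A,B):
    a=A.mean(0);b=B.mean(0);U,S,V=np.linalg.svd((A-a).T@(B-b));R=V.T@np.diag([1,np.linalg.det(V.T@U.T)])@U.T;return R,b-R@a
R,t=kab(bo,W);print('board',t.round(1),'yaw',np.degrees(np.arctan2(R[1,0],R[0,0])).round(2));print((W-(bo@R.T+t)).round(1))
for n,b in dict(ring=(57.5,0),chuck=(57.5,-115),post=(57.5,115),sq_sl=(-57.5,-115),sq_cu=(-57.5,115)).items(): print(n,(R@b+t).round(1))
print('postboss',ray(c,[(317,72)],58).round(1))
q=ray(c,[(268,25),(364,23),(364,122),(271,124)],52)[:,:2];print('post corners',q.round(1),q.mean(0).round(1))
P=cloud(c); s=P[30:120,275:360].reshape(-1,3);print(np.nanmedian(s[:,2]))
s=P[20:140,130:230].reshape(-1,3);print('boardz',np.nanmedian(s[:,2]))
E
python3 -c "
import cv2
im=cv2.imread('pics/w5.png')[0:290,100:400];cv2.imwrite('pics/w5c.png',cv2.resize(im,None,fx=2,fy=2,interpolation=cv2.INTER_CUBIC))"
```

```text
board [550.2  10.3] yaw 1.61
[[-0.4  1.7]
 [-0.7 -1.1]
 [ 0.2  0.8]
 [ 0.8  0.3]
 [ 0.6 -0.4]
 [-0.9  0.2]
 [ 0.2  0.1]
 [ 0.1 -1.6]]
ring [607.7  11.9]
chuck [ 610.9 -103.1]
post [604.4 126.8]
sq_sl [ 496.  -106.3]
sq_cu [489.5 123.6]
postboss [[604.3 126.7  58. ]]
post corners [[566.9 160.6]
 [638.8 163.2]
 [642.1  91.3]
 [568.4  88.5]] [604.  125.9]
52.413653305011394
boardz 12.220836203185286
```

View pics/w5c.png

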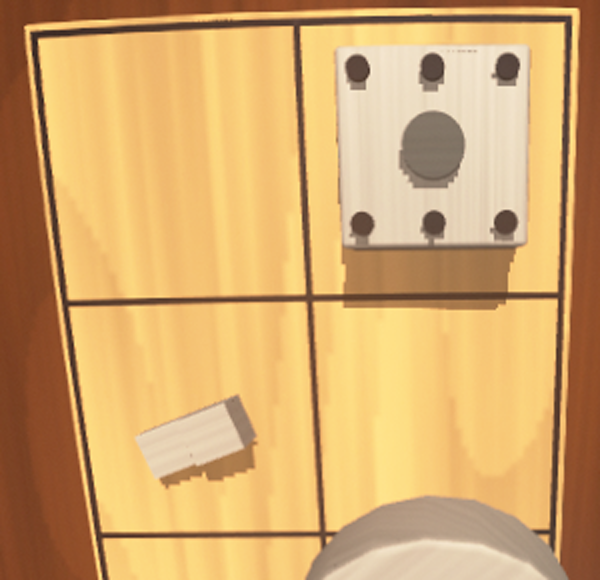

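>>> jog_arm:
  commands:
    - [[3.5,-0.8,0,0],[0,0,40,-0.6],[0,0,45,0],[0,0,45,0],[0,0,45,0],[0,0,13,0],[0,0,0,0],[0,0,0,0]]

```text
t: 8.45
ee_pos: [607.7, 12.1, -17.8]
tool_rot: [0.697, 0.717, 0.001, 0.001]
force: [0.2, -0.2, -3.4]
grip_width: 0.69
```

Run:
```python
from h import *
goto(607.5,11.7,-31.4)
```

```text
t 8.45 pos [607.7  12.1 -17.8] phi 91.57 tilt [ 0.003  0.    -1.   ] F [ 0.2 -0.2 -3.4] gw 59.0 j1,6 [0.02 1.56]
tool shift [-0.4 -0.3 13.6]
```

>>> jog_arm:
  commands:
    - [[0,0,8,0],[0,0,3,0],[0,0,1.5,0],[0,0,0,0],[0,0,0,0]]

```text
t: 9.07
ee_pos: [606.4, 12.2, -31.4]
tool_rot: [0.697, 0.717, 0.0, 0.0]
force: [-4.6, 0.5, 6.4]
grip_width: 0.69
```

Run:
```python
from h import *
goto(607.5,11.7,-31.4)
```

```text
t 9.07 pos [606.4  12.2 -31.4] phi 91.59 tilt [ 0.001 -0.    -1.   ] F [-4.6  0.5  6.4] gw 58.9 j1,6 [0.02 1.56]
tool shift [-0.6  1.1  0. ]
```

>>> jog_arm:
  commands:
    - [[-0.4,1.2,-0.8,0],[0,0,0,0],[0,0,0.5,0],[0,0,0,0]]

```text
t: 9.57
ee_pos: [607.7, 11.9, -31.4]
tool_rot: [0.697, 0.717, 0.0, 0.0]
force: [-6.5, 0.6, 8.4]
grip_width: 0.692
```

>>> jog_arm:
  commands:
    - [[0,0,0,0],[0,0,0,0],[0,0,0,0],[0,0,0,0],[0,0,-20,0],[0,0,-40,0],[0,0,-50,0],[0,0,-50,0],[0,0,-40,0],[0,0,0,0]]
  claw: 85

```text
t: 10.82
ee_pos: [609.0, 11.9, 173.0]
tool_rot: [0.697, 0.717, 0.003, 0.003]
force: [-0.0, -0.4, -1.1]
grip_width: 0.994
```

Run:
```python
from h import *
c=snap('wrist','w6'); goto(437,363,phi=91)
from h import *
g=cv2.cvtColor(c['img'],cv2.COLOR_BGR2HSV);print(c['img'][200,318])
```

```text
t 10.88 pos [608.4  11.9 170.4] phi 91.59 tilt [ 0.004  0.    -1.   ] F [-1.1 -0.   0.2] gw 85.0 j1,6 [0.02 1.56]
tool shift [ 355.7 -161.6   -0.7] turn 0.6
[190 220 239]
```

View pics/w6.png

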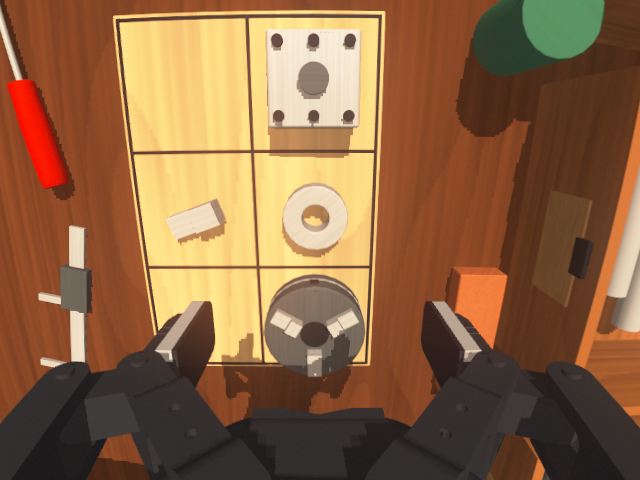

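The ring stands in the middle far square at (315,216). Next is the nut.

>>> jog_arm:
  commands:
    - [[44.5,-20.2,0,0],[44.5,-20.2,0,0],[44.5,-20.2,0,0],[44.5,-20.2,0,0],[44.5,-20.2,0,0],[44.5,-20.2,0,0],[44.5,-20.2,0,0],[44.5,-20.2,0,0],[0,0,0,0],[0,0,0,0]]

```text
t: 12.12
ee_pos: [435.8, 362.9, 166.9]
tool_rot: [0.697, 0.717, -0.001, 0.0]
force: [0.7, -0.6, 1.0]
grip_width: 0.991
```

Run:
```python
from h import *
c=load('w6')
g=c['img'][175:260,275:355].astype(int); P=cloud(c); s=P[175:260,275:355]; t=s[s[...,2]>33]; print('ring on board',((t.max(0)+t.min(0))/2).round(1),t.mean(0).round(1))
c=snap('wrist','w7'); goto(437,363,phi=91)
```

```text
ring on board [608.1  10.6  36.9] [607.8  11.6  38. ]
t 12.18 pos [436.2 362.5 167.1] phi 91.56 tilt [-0.001 -0.001 -1.   ] F [ 0.1 -0.5 -0.5] gw 84.6 j1,6 [0.69 2.24]
tool shift [ 0.5  0.9 -0. ] turn 0.6
```

View pics/w7.png

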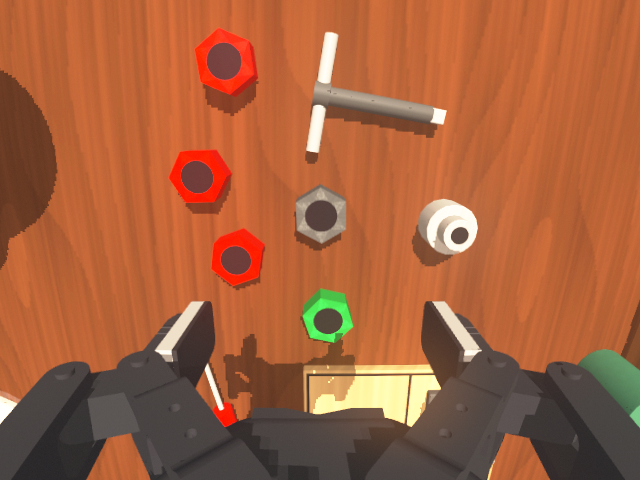

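The dark nut is at (321,214) with flats nearly left and right. The red nut at (237,257) and the green nut at (327,315) clear the fingers. I'll measure it and the sleeve at (450,228).

Run:
```python
from h import *
c=load('w7');hsv=cv2.cvtColor(c['img'],cv2.COLOR_BGR2HSV);P=cloud(c)
m=((P[...,2]>20)&(P[...,2]<32)); mm=np.zeros_like(m,np.uint8); mm[175:255,285:360]=m[175:255,285:360]
k=max(cv2.findContours(mm,cv2.RETR_EXTERNAL,cv2.CHAIN_APPROX_NONE)[0],key=len)
W=ray(c,k.reshape(-1,2),24)[:,:2].astype(np.float32); h=cv2.convexHull(W)
ang=np.radians(np.arange(0,180,.5)); n=np.c_[np.cos(ang),np.sin(ang)]; pr=h[:,0]@n.T
w=pr.max(0)-pr.min(0)
# symmetric in 60
f=w[:120]+w[120:240]+w[240:360]; i=f.argmin(); print('flat normal mod60',i*.5,'widths',w[[i,i+120,i+240]],'corner',w.max())
M=cv2.moments(h);print('nut',M['m10']/M['m00'],M['m01']/M['m00'],cv2.minEnclosingCircle(h))
# sleeve top
m=((P[...,2]>46)&(P[...,2]<56)); mm[:]=0; mm[190:270,410:490]=m[190:270,410:490]
k=max(cv2.findContours(mm,cv2.RETR_EXTERNAL,cv2.CHAIN_APPROX_NONE)[0],key=len)
W=ray(c,k.reshape(-1,2),50)[:,:2].astype(np.float32);print('sleeve top',cv2.minEnclosingCircle(W))
m=((P[...,2]>26)&(P[...,2]<35)); mm[:]=0; mm[190:270,410:490]=m[190:270,410:490]
k=max(cv2.findContours(mm,cv2.RETR_EXTERNAL,cv2.CHAIN_APPROX_NONE)[0],key=len)
W=ray(c,k.reshape(-1,2),32)[:,:2].astype(np.float32);print('sleeve shoulder',cv2.minEnclosingCircle(W))
```

```text
flat normal mod60 2.5 widths [45.7759594  46.66953053 46.7164171 ] corner 53.01612733702012
nut 438.5299892761366 362.706750931545 ((438.2790222167969, 362.6707458496094), 26.50902557373047)
sleeve top ((558.7285766601562, 354.9465637207031), 15.199336051940918)
sleeve shoulder ((558.5870361328125, 355.6341857910156), 24.75591278076172)
```

>>> jog_arm:
  commands:
    - [[0.1,2.2,0,-0.9],[0,0,35,0],[0,0,45,0],[0,0,45,0],[0,0,40,0],[0,0,20,0],[0,0,10,0],[0,0,0,0],[0,0,0,0]]
  claw: 68

```text
t: 13.3
ee_pos: [439.1, 363.7, -26.2]
tool_rot: [0.692, 0.722, 0.001, 0.0]
force: [0.0, 0.4, 0.1]
grip_width: 0.793
```

Run:
```python
from h import *
goto(438.4,362.7,-38,92.5)
```

```text
t 13.3 pos [439.1 363.7 -26.2] phi 92.47 tilt [ 0.001  0.001 -1.   ] F [0.  0.4 0.1] gw 67.7 j1,6 [0.69 2.22]
tool shift [-1.  -0.7 11.8] turn -0.0
```

>>> jog_arm:
  commands:
    - [[-0.5,-0.5,7,0],[0,0,4,0],[0,0,0,0]]

```text
t: 13.68
ee_pos: [437.6, 362.7, -38.8]
tool_rot: [0.692, 0.722, -0.0, -0.0]
force: [0.1, 0.6, 1.6]
grip_width: 0.794
```

>>> jog_arm:
  commands:
    - [[0,0,0,0],[0,0,0,0],[0,0,0,0],[0,0,0,0],[0,0,0,0]]
  claw: 30
  force: 50

```text
t: 14.3
ee_pos: [438.1, 363.1, -38.0]
tool_rot: [0.692, 0.722, 0.0, 0.0]
force: [0.6, -0.2, 5.7]
grip_width: 0.525
```

Run:
```python
from h import *
goto(438.4,362.7,-38,92.5); snap('wrist','w8')
```

```text
t 14.3 pos [438.1 363.1 -38. ] phi 92.49 tilt [ 0.001  0.001 -1.   ] F [ 0.6 -0.2  5.7] gw 44.8 j1,6 [0.69 2.22]
tool shift [-0.4  0.3  0. ] turn -0.0
```

View pics/w8.png

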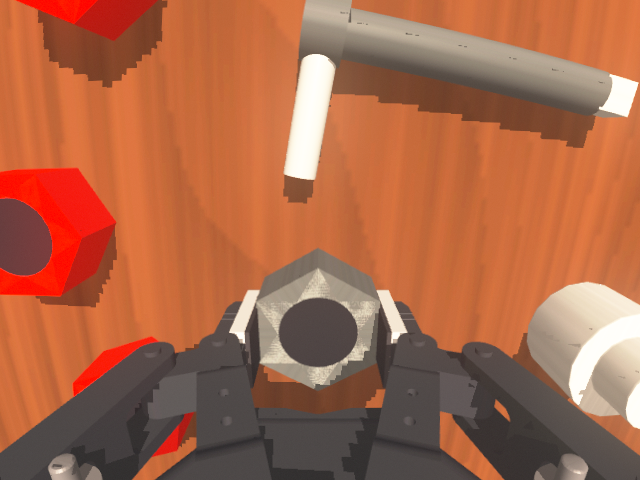

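The nut is held square at 44.8 mm, centred at (318,330). Now I'll lift it and carry it to the ring.

>>> jog_arm:
  commands:
    - [[0,0,-30,0],[0,0,-50,0],[0,0,-50,0],[-44.8,19.3,-5,0],[-44.8,19.3,-5,0],[-44.8,19.3,-5,0],[-44.8,19.3,-5,0],[-44.8,19.3,-5,0],[-44.8,19.3,0,0],[-44.8,19.3,0,0],[-44.8,19.3,0,0],[0,0,0,0]]

```text
t: 15.85
ee_pos: [608.0, 8.5, 115.1]
tool_rot: [0.693, 0.721, -0.001, -0.001]
force: [-0.6, 0.8, -1.8]
grip_width: 0.529
```

>>> jog_arm:
  commands:
    - [[0,0,0,0],[0,0,0,0]]

```text
t: 16.1
ee_pos: [607.2, 12.5, 116.4]
tool_rot: [0.691, 0.723, -0.0, -0.0]
force: [-0.1, 0.5, -2.7]
grip_width: 0.527
```

Run:
```python
from h import *
goto(607.8,11.9,0,92.5); snap('wrist','w9')
```

```text
t 16.1 pos [607.2  12.5 116.4] phi 92.55 tilt [-0.  0. -1.] F [-0.1  0.5 -2.7] gw 45.0 j1,6 [0.02 1.55]
tool shift [ -0.6   0.6 116.4] turn 0.1
```

View pics/w9.png

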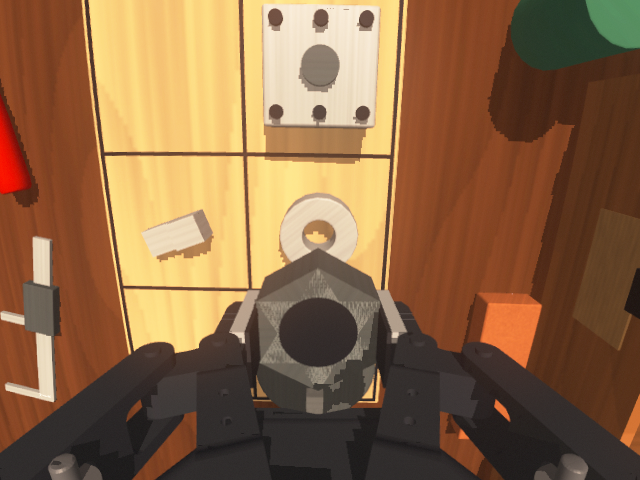

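>>> jog_arm:
  commands:
    - [[-0.5,0.6,20,0.5],[0,0,40,0],[0,0,30,0],[0,0,15,0],[0,0,5,0],[0,0,0,0],[0,0,0,0]]

```text
t: 17.02
ee_pos: [609.0, 11.1, 7.9]
tool_rot: [0.695, 0.719, 0.001, 0.001]
force: [-0.1, -0.7, -2.0]
grip_width: 0.528
```

Run:
```python
from h import *
goto(607.8,11.9,0,92.5); c=snap('wrist','w10')
P=cloud(c)
```

```text
t 17.02 pos [609.   11.1   7.9] phi 91.99 tilt [ 0.002  0.    -1.   ] F [-0.1 -0.7 -2. ] gw 45.1 j1,6 [0.02 1.55]
tool shift [ 0.9 -1.2  7.9] turn -0.5
```

View pics/w10.png

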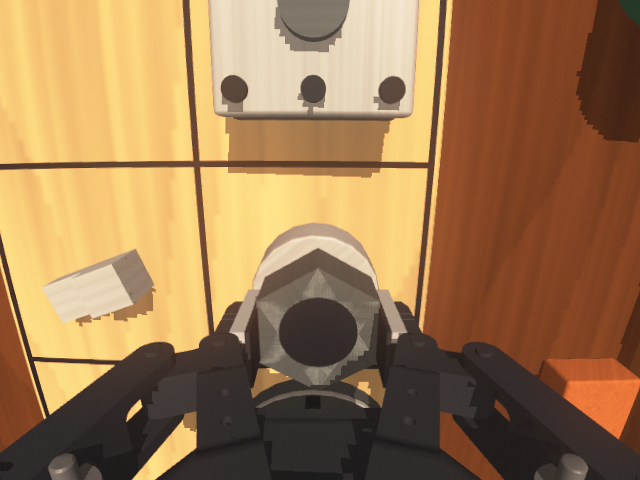

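>>> jog_arm:
  commands:
    - [[0.4,-0.2,4,0],[0,0,2.5,0],[0,0,0,0],[0,0,0,0]]

```text
t: 17.58
ee_pos: [608.0, 11.4, 0.0]
tool_rot: [0.695, 0.719, -0.0, -0.0]
force: [0.5, 0.2, -2.6]
grip_width: 0.527
```

Run:
```python
from h import *
goto(607.8,11.9,0,92.5)
```

```text
t 17.57 pos [608.   11.4   0. ] phi 91.98 tilt [-0.  0. -1.] F [ 0.5  0.2 -2.6] gw 45.0 j1,6 [0.02 1.55]
tool shift [ 0.5 -0.2  0. ] turn -0.5
```

>>> jog_arm:
  commands:
    - [[0.3,0,1,0],[0,0,0.5,0],[0,0,0,0],[0,0,0,0]]

```text
t: 18.08
ee_pos: [608.1, 11.4, -0.0]
tool_rot: [0.695, 0.719, 0.0, 0.0]
force: [-4.4, -1.2, 10.2]
grip_width: 0.526
```

>>> jog_arm:
  commands:
    - [[0,0,0,0],[0,0,0,0],[0,0,0,0],[0,0,0,0],[0,0,-20,0],[0,0,-40,0],[0,0,-50,0],[0,0,-50,0],[0,0,0,0],[0,0,0,0]]
  claw: 75

```text
t: 19.32
ee_pos: [608.1, 11.7, 159.1]
tool_rot: [0.695, 0.719, 0.0, 0.0]
force: [0.2, 0.5, -1.0]
grip_width: 0.88
```

Run:
```python
from h import *
goto(558.6,355.2,166,91.6); c=snap('wrist','w11')
```

```text
t 19.32 pos [608.1  11.7 159.1] phi 91.98 tilt [ 0.001  0.    -1.   ] F [ 0.2  0.5 -1. ] gw 75.2 j1,6 [0.02 1.56]
tool shift [345.  -37.6  -7. ] turn 0.4
```

View pics/w11.png

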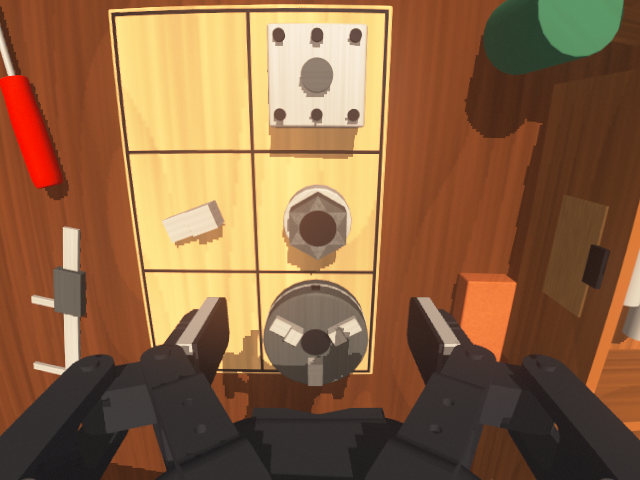

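The nut stands on the ring, top at (318,225). Next is the sleeve.

>>> jog_arm:
  commands:
    - [[43.1,-4.7,0,0],[43.1,-4.7,0,0],[43.1,-4.7,0,0],[43.1,-4.7,0,0],[43.1,-4.7,0,0],[43.1,-4.7,0,0],[43.1,-4.7,0,0],[43.1,-4.7,0,0],[0,0,0,0],[0,0,0,0]]
  claw: 68

```text
t: 20.62
ee_pos: [558.1, 354.5, 157.4]
tool_rot: [0.695, 0.719, -0.001, -0.0]
force: [-0.2, -0.6, 0.3]
grip_width: 0.797
```

```bash
cat >> h.py <<'E'
def blob(c,win,z0,z1,zp):
    P=cloud(c);m=((P[...,2]>z0)&(P[...,2]<z1)); mm=np.zeros_like(m,np.uint8);u0,u1,v0,v1=win; mm[v0:v1,u0:u1]=m[v0:v1,u0:u1]
    k=max(cv2.findContours(mm,cv2.RETR_EXTERNAL,cv2.CHAIN_APPROX_NONE)[0],key=len)
    h=cv2.convexHull(ray(c,k.reshape(-1,2),zp)[:,:2].astype(np.float32));M=cv2.moments(h)
    return np.round([M['m10']/M['m00'],M['m01']/M['m00']],1),cv2.minEnclosingCircle(h),cv2.minAreaRect(h)
E
python3 - <<'E'
from h import *
c=load('w11');print('nut',blob(c,(270,365,180,270),56,68,62)); print('ring',blob(c,(270,365,170,215),33,43,38))
c=snap('wrist','w12');goto(558.6,355.2,-38,92)
E
```

```text
nut (array([608.3,  11.4]), ((608.3516845703125, 11.62657642364502), 26.59149742126465), ((608.42529296875, 11.699539184570312), (45.9090461730957, 53.00275802612305), 0.7271637916564941))
ring (array([607.2,  27.3]), ((607.7008056640625, 17.837451934814453), 28.4626407623291), ((607.3101196289062, 29.045421600341797), (56.925086975097656, 22.435056686401367), 1.996285080909729))
t 20.68 pos [558.4 354.1 157.9] phi 91.96 tilt [-0.001 -0.001 -1.   ] F [ 1.1 -0.4  0.2] gw 68.0 j1,6 [0.57 2.1 ]
tool shift [  1.3   0.5 195.9] turn -0.0
```

View pics/w12.png

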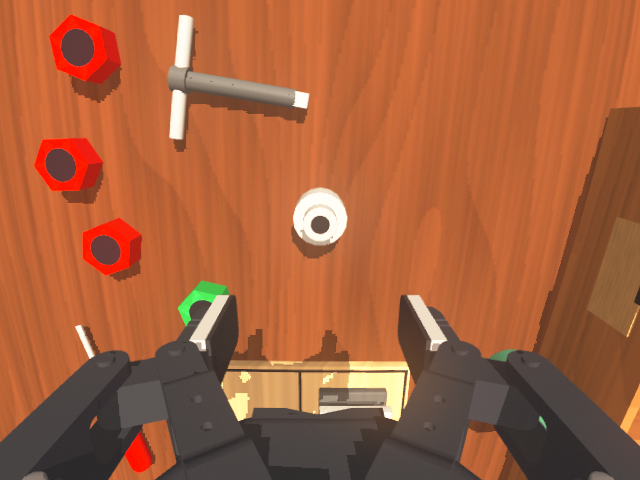

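Run:
```python
from h import *
c=load('w12');print(blob(c,(280,360,180,255),46,56,50)[:2],blob(c,(280,360,180,255),26,37,32)[:2])
```

```text
(array([559.7, 354.9]), ((559.6845703125, 354.8247375488281), 14.68429183959961)) (array([559.7, 354.9]), ((559.6488647460938, 354.90008544921875), 24.190767288208008))
```

>>> jog_arm:
  commands:
    - [[1.2,0.4,30,0],[0,0,45,0],[0,0,45,0],[0,0,40,0],[0,0,20,0],[0,0,0,0],[0,0,0,0]]

```text
t: 21.55
ee_pos: [559.9, 356.5, -19.4]
tool_rot: [0.695, 0.719, 0.001, 0.0]
force: [-0.4, 0.7, 0.2]
grip_width: 0.799
```

Run:
```python
from h import *
goto(558.6,355.3,-38,92)
```

```text
t 21.55 pos [559.9 356.5 -19.4] phi 91.96 tilt [ 0.002  0.001 -1.   ] F [-0.4  0.7  0.2] gw 68.2 j1,6 [0.57 2.1 ]
tool shift [-1.2 -1.4 18.6] turn -0.0
```

>>> jog_arm:
  commands:
    - [[-0.4,0.3,10,0],[0,0,6.5,0],[0,0,0,0]]

```text
t: 21.92
ee_pos: [558.7, 355.6, -38.7]
tool_rot: [0.695, 0.719, -0.001, -0.0]
force: [-0.5, -0.4, -0.2]
grip_width: 0.792
```

>>> jog_arm:
  commands:
    - [[0,0,0,0],[0,0,0,0],[0,0,0,0],[0,0,0,0],[0,0,0,0]]
  claw: 35
  force: 60

```text
t: 22.55
ee_pos: [559.6, 356.0, -37.4]
tool_rot: [0.695, 0.719, 0.001, 0.0]
force: [-0.1, 0.1, 4.3]
grip_width: 0.532
```

Run:
```python
from h import *
goto(496,-106.3,-26,91.6);snap('wrist','w13')
```

```text
t 22.55 pos [559.6 356.  -37.4] phi 91.98 tilt [ 0.001  0.001 -1.   ] F [-0.1  0.1  4.3] gw 45.4 j1,6 [0.57 2.1 ]
tool shift [-459.9  -79.5  -11.7] turn 0.4
```

View pics/w13.png

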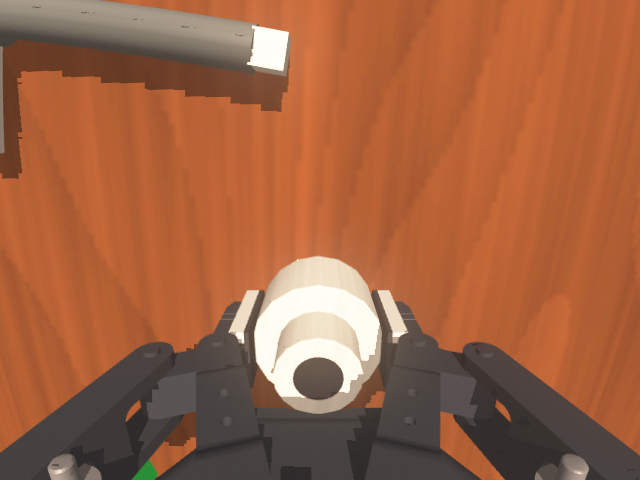

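The sleeve is held upright at 45.4 mm. I'll carry it to the square in front of the chuck.

>>> jog_arm:
  commands:
    - [[0,0,-30,0],[0,0,-50,0],[0,0,-50,0],[-51,-8.9,-5,0],[-51,-8.9,-5,0],[-51,-8.9,-5,0],[-51,-8.9,-5,0],[-51,-8.9,0,0],[-51,-8.9,0,0],[-51,-8.9,0,0],[-51,-8.9,0,0],[-51,-8.9,0,0]]

```text
t: 24.1
ee_pos: [493.7, -107.0, 110.9]
tool_rot: [0.695, 0.719, -0.001, -0.001]
force: [1.3, -0.1, -4.5]
grip_width: 0.529
```

>>> jog_arm:
  commands:
    - [[0,0,0,0],[0,0,0,0],[0,0,0,0]]

```text
t: 24.48
ee_pos: [494.9, -104.7, 111.6]
tool_rot: [0.694, 0.72, -0.0, -0.0]
force: [0.9, 0.8, -5.3]
grip_width: 0.53
```

Run:
```python
from h import *
goto(496,-105.3,-26,91.6);snap('wrist','w14')
```

```text
t 24.48 pos [ 494.9 -104.7  111.6] phi 92.06 tilt [-0.001  0.    -1.   ] F [ 0.9  0.8 -5.3] gw 45.2 j1,6 [-0.21  1.33]
tool shift [ -0.7   1.2 137.6] turn 0.5
```

View pics/w14.png

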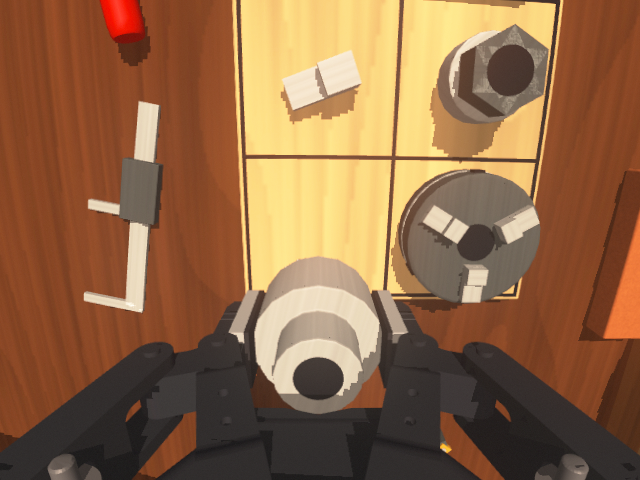

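Run:
```python
from h import *
c=load('w14');q=ray(c,[(244,156),(394,159),(250,296),(386,297)],12);print(q.round(1),q.mean(0))
```

```text
[[ 436.3  -50.3   12. ]
 [ 552.   -48.3   12. ]
 [ 439.1 -167.9   12. ]
 [ 556.2 -164.5   12. ]] [ 495.8821339 -107.7728324   12.       ]
```

>>> jog_arm:
  commands:
    - [[-0.6,0.7,20,0.4],[0,0,40,0],[0,0,40,0],[0,0,20,0],[0,0,6,0],[0,0,0,0],[0,0,0,0]]

```text
t: 25.4
ee_pos: [496.6, -106.2, -12.7]
tool_rot: [0.697, 0.717, 0.0, 0.001]
force: [-0.6, -0.6, -5.9]
grip_width: 0.532
```

Run:
```python
from h import *
goto(496,-105.3,-25.5,91.6)
```

```text
t 25.4 pos [ 496.6 -106.2  -12.7] phi 91.6 tilt [ 0.002 -0.    -1.   ] F [-0.6 -0.6 -5.9] gw 45.4 j1,6 [-0.21  1.33]
tool shift [ 0.9 -0.6 12.8] turn 0.0
```

>>> jog_arm:
  commands:
    - [[0,0,6,0],[0,0,4,0],[0,0,2,0],[0,0,0,0],[0,0,0,0]]

```text
t: 26.02
ee_pos: [495.6, -106.2, -25.5]
tool_rot: [0.697, 0.717, -0.0, -0.0]
force: [-5.5, 1.7, 4.4]
grip_width: 0.533
```

Run:
```python
from h import *
goto(496,-105.6,-25.5,91.6)
```

```text
t 26.02 pos [ 495.6 -106.2  -25.5] phi 91.58 tilt [-0. -0. -1.] F [-5.5  1.7  4.4] gw 45.5 j1,6 [-0.21  1.33]
tool shift [0.6 0.5 0. ] turn -0.0
```

On the board. I'll release it, lift and check.

>>> jog_arm:
  commands:
    - [[0,0,0,0],[0,0,0,0],[0,0,0,0],[0,0,0,0],[0,0,-20,0],[0,0,-40,0],[0,0,-50,0],[0,0,-50,0],[0,0,-20,0],[0,0,0,0],[0,0,0,0]]
  claw: 66

```text
t: 27.4
ee_pos: [495.3, -106.1, 152.7]
tool_rot: [0.697, 0.717, -0.0, -0.001]
force: [-0.2, -0.5, -0.7]
grip_width: 0.776
```

Run:
```python
from h import *
goto(581,-335,155,70);c=snap('wrist','w15')
```

```text
t 27.4 pos [ 495.3 -106.1  152.7] phi 91.59 tilt [-0.002  0.    -1.   ] F [-0.2 -0.5 -0.7] gw 66.2 j1,6 [-0.21  1.33]
tool shift [-231.2   79.3   -2.5] turn 21.6
```

View pics/w15.png

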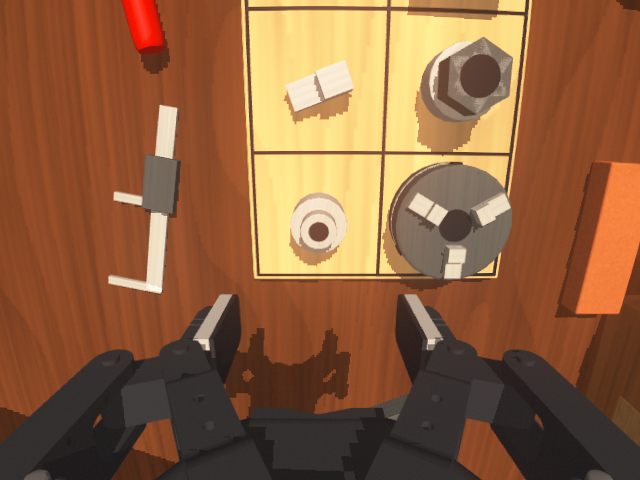

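Run:
```python
from h import *
c=load('w15');q=ray(c,[(253,153),(382,153),(258,275),(377,275)],12);print(q.round(1),q.mean(0))
print('sleeve',blob(c,(285,350,185,260),57,68,62)[:2],blob(c,(285,350,185,260),38,49,44)[:2])
for n,w in(('scene0',(215,295,370,415)),('side0',(385,432,138,170))):
    c=load(n);P=cloud(c);s=P[w[2]:w[3],w[0]:w[1]];t=s[(s[...,2]>21)&(s[...,2]<32)][:,:2];r=cv2.minAreaRect(t.astype(np.float32));print(n,r)
    i=t[:,0].argmax();print(t[i],t[t[:,0].argmin()])
print(ray(load('scene0'),[(281,391)],25),ray(load('side0'),[(393,146)],25))
```

```text
[[ 436.9  -50.9   12. ]
 [ 550.4  -47.8   12. ]
 [ 439.3 -166.    12. ]
 [ 554.4 -162.7   12. ]] [ 495.25523736 -106.8496868    12.        ]
sleeve (array([ 495.8, -107.1]), ((495.79290771484375, -107.0592041015625), 14.691725730895996)) (array([ 495.8, -107.1]), ((495.7724304199219, -107.18003845214844), 24.147809982299805))
scene0 ((581.7105102539062, -333.52203369140625), (102.37200927734375, 30.02126121520996), 24.92391586303711)
[ 632.74865288 -324.59158606] [ 531.00989998 -344.84467936]
side0 ((580.4124145507812, -330.465576171875), (101.35277557373047, 31.15450668334961), 23.069278717041016)
[ 630.65777378 -319.11141195] [ 530.19420714 -341.88351407]
[[ 627.52080801 -322.31218849   25.        ]] [[ 621.52522885 -317.68012285   25.        ]]
```

The sleeve stands at (495.8,-107.1), and the square centre measures (495.6,-106.6). Next is the cutter.

>>> jog_arm:
  commands:
    - [[-46.2,15.9,0,0],[-46.2,15.9,0,0],[-46.2,15.9,0,0],[-46.2,15.9,0,0],[-46.2,15.9,0,0],[0,0,0,10.2],[0,0,0,10.2],[0,0,0,10.2],[0,0,0,10.2],[0,0,0,10.2],[0,0,0,10.2],[0,0,0,10.2]]
  claw: 55

```text
t: 28.95
ee_pos: [581.1, -334.7, 152.3]
tool_rot: [0.985, 0.172, -0.001, -0.001]
force: [-0.0, -0.0, -0.3]
grip_width: 0.644
```

>>> jog_arm:
  commands:
    - [[0,0,0,0],[0,0,0,0]]

```text
t: 29.2
ee_pos: [581.4, -334.8, 153.2]
tool_rot: [0.984, 0.177, -0.0, -0.0]
force: [-0.6, -0.6, -0.4]
grip_width: 0.641
```

Run:
```python
from h import *
goto(581,-335,155,20);c=snap('wrist','w16')
```

```text
t 29.2 pos [ 581.4 -334.8  153.2] phi 20.41 tilt [-0.001  0.001 -1.   ] F [-0.6 -0.6 -0.4] gw 54.7 j1,6 [-0.52  2.26]
tool shift [-0.4  0.  -1.8] turn 0.4
```

View pics/w16.png

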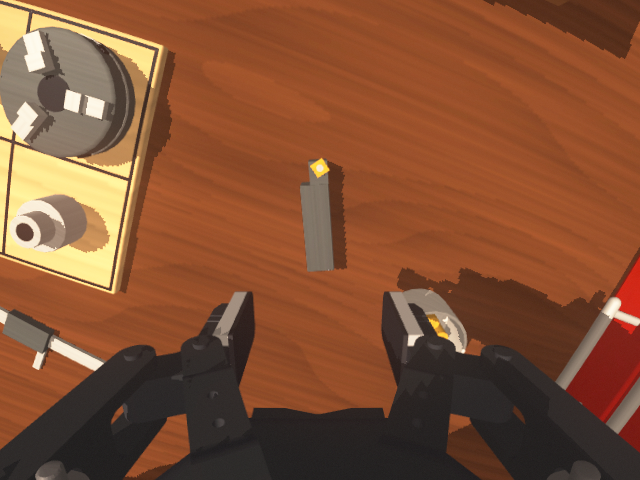

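The cutter lies at about (317,220), with its insert end at (319,168) pointing up. The cup is at (435,320).

Run:
```python
from h import *
from scipy.spatial.transform import Rotation as R
c=load('w16');P=cloud(c);p=c['state']['ee_pos'];M=R.from_quat(c['state']['tool_rot']).as_matrix();L=(P-p)@M
m=np.zeros(P.shape[:2],np.uint8);m[155:280,290:345]=((P[155:280,290:345,2]>20)&(P[155:280,290:345,2]<32))
k=max(cv2.findContours(m,cv2.RETR_EXTERNAL,cv2.CHAIN_APPROX_NONE)[0],key=len).reshape(-1,2)
W=ray(c,k,25);T=((W-p)@M)[:,:2]
print('tool frame ext',T.min(0).round(1),T.max(0).round(1),cv2.minAreaRect(T.astype(np.float32)))
# edges over body rows
from numpy import polyfit
b=T[(T[:,0]>T[:,0].min()+6)&(T[:,0]<T[:,0].max()-28)]
for s in(-1,1):
    e=b[s*(b[:,1]-np.median(b[:,1]))>5]; f=polyfit(e[:,0],e[:,1],1); print('edge',s,'slope deg',np.degrees(np.arctan(f[0])).round(2),'at0',f[1].round(1),len(e))
s=L[270:370,395:475].reshape(-1,3);w=P[270:370,395:475].reshape(-1,3);s=s[(w[:,2]>10)&(w[:,2]<90)];s=s[s[:,2]>-120];print('cup tool',s.min(0).round(0),s.max(0).round(0))
```

```text
tool frame ext [-48.6 -14.8] [53.7 14.8] ((2.332286834716797, -0.7226047515869141), (25.626914978027344, 101.9426498413086), 86.3422622680664)
edge -1 slope deg -4.37 at0 -12.7 74
edge 1 slope deg -4.34 at0 11.4 74
cup tool [-124.   86.  102.] [-76. 139. 143.]
```

>>> jog_arm:
  commands:
    - [[2,-0.8,0,0],[0,0,30,-4.4],[0,0,45,0],[0,0,45,0],[0,0,35,0],[0,0,15,0],[0,0,0,0],[0,0,0,0]]

```text
t: 30.25
ee_pos: [584.2, -334.0, -13.9]
tool_rot: [0.977, 0.213, 0.001, 0.001]
force: [0.4, 1.2, -0.0]
grip_width: 0.646
```

Run:
```python
from h import *
goto(583,-333.4,-35,24.8)
```

```text
t 30.25 pos [ 584.2 -334.   -13.9] phi 24.6 tilt [ 0.002 -0.001 -1.   ] F [ 0.4  1.2 -0. ] gw 55.1 j1,6 [-0.52  2.19]
tool shift [-0.9 -1.1 21.1] turn -0.2
```

>>> jog_arm:
  commands:
    - [[-0.2,-0.5,12,-0.2],[0,0,7,0],[0,0,0,0],[0,0,0,0]]

```text
t: 30.75
ee_pos: [582.9, -333.2, -34.8]
tool_rot: [0.977, 0.215, 0.0, 0.0]
force: [0.5, -1.0, 0.7]
grip_width: 0.646
```

>>> jog_arm:
  commands:
    - [[0,0,0,0],[0,0,0,0],[0,0,0,0],[0,0,0,0],[0,0,0,0]]
  claw: 10
  force: 60

```text
t: 31.38
ee_pos: [583.1, -333.2, -34.4]
tool_rot: [0.977, 0.215, 0.0, 0.0]
force: [-1.0, 0.4, 4.7]
grip_width: 0.281
```

Run:
```python
from h import *
goto(489.5,123.6,-23,91.6);snap('wrist','w17')
```

```text
t 31.38 pos [ 583.1 -333.2  -34.4] phi 24.79 tilt [ 0.001 -0.    -1.   ] F [-1.   0.4  4.7] gw 24.0 j1,6 [-0.52  2.19]
tool shift [ 106.6 -453.9  -11.6] turn -66.8
```

View pics/w17.png

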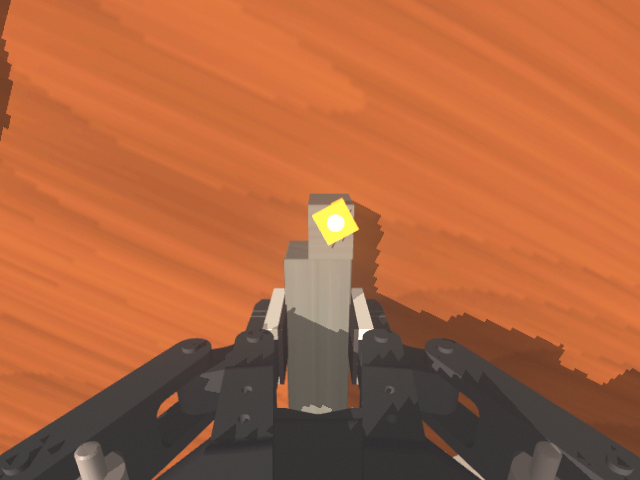

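Run:
```python
from h import *
from scipy.spatial.transform import Rotation as R
c=load('w17');p=c['state']['ee_pos'];M=R.from_quat(c['state']['tool_rot']).as_matrix()
W=ray(c,[(311,205),(352,205),(285,259),(351,259),(289,400)],25);print(((W-p)@M).round(1))
```

```text
[[ 49.1  -1.5 -59.3]
 [ 49.1  12.7 -59.3]
 [ 29.2 -11.1 -59.4]
 [ 29.2  12.9 -59.3]
 [-33.3 -11.2 -59.4]]
```

>>> jog_arm:
  commands:
    - [[0,0,-30,0],[0,0,-50,-10.5],[0,0,-50,-10.5],[0,0,-50,-10.5],[0,0,0,-10.5],[0,0,0,-10.5],[0,0,0,-10.5],[0,0,0,-3.8],[0,0,0,0]]

```text
t: 32.55
ee_pos: [582.5, -333.0, 143.9]
tool_rot: [0.697, 0.717, -0.0, -0.001]
force: [-0.1, -0.2, -4.3]
grip_width: 0.278
```

>>> jog_arm:
  commands:
    - [[50,-9,0,0],[50,-9,0,0],[50,-9,0,0],[50,-9,0,0],[50,-9,0,0],[50,-9,0,0],[50,-9,0,0],[50,-9,0,0],[50,-9,0,0],[0,0,0,0],[0,0,0,0]]

```text
t: 33.92
ee_pos: [489.3, 114.3, 144.8]
tool_rot: [0.697, 0.717, -0.0, 0.0]
force: [0.3, -0.5, -4.1]
grip_width: 0.275
```

Run:
```python
from h import *
goto(489.5,123.6,-23,91.6);snap('wrist','w18')
```

```text
t 33.92 pos [489.3 114.3 144.8] phi 91.56 tilt [-0. -0. -1.] F [ 0.3 -0.5 -4.1] gw 23.5 j1,6 [0.23 1.77]
tool shift [  9.3   0.5 167.8] turn -0.0
```

View pics/w18.png

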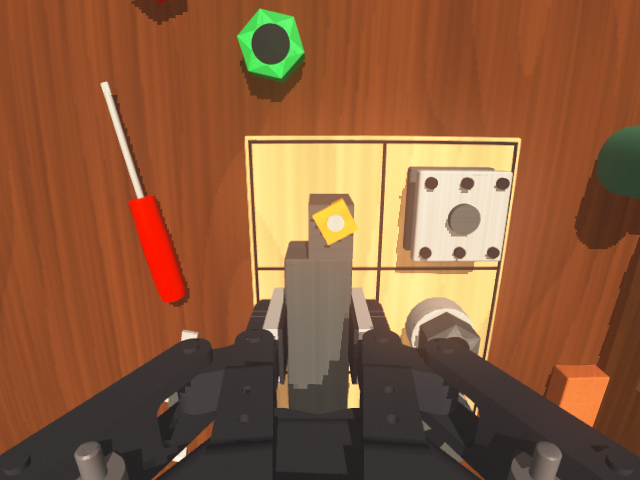

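Run:
```python
from h import *
c=load('w18');q=ray(c,[(250,143),(384,143),(257,268),(379,268)],12);print(q.round(1),q.mean(0))
```

```text
[[430.1 178.1  12. ]
 [544.2 181.3  12. ]
 [434.   64.6  12. ]
 [548.4  67.8  12. ]] [489.15983887 122.96139079  12.        ]
```

>>> jog_arm:
  commands:
    - [[9.9,0.3,30,0],[0,0,45,0],[0,0,45,0],[0,0,27,0],[0,0,8,0],[0,0,0,0],[0,0,0,0]]

```text
t: 34.85
ee_pos: [490.5, 124.3, -8.4]
tool_rot: [0.697, 0.717, 0.001, 0.001]
force: [0.4, -0.0, -3.4]
grip_width: 0.277
```

Run:
```python
from h import *
goto(489.5,124.2,-22.4,91.6)
```

```text
t 34.85 pos [490.5 124.3  -8.4] phi 91.55 tilt [ 0.002  0.001 -1.   ] F [ 0.4 -0.  -3.4] gw 23.6 j1,6 [0.25 1.79]
tool shift [-0.1 -1.  14. ] turn -0.1
```

>>> jog_arm:
  commands:
    - [[0,0,7,0],[0,0,4,0],[0,0,2,0],[0,0,0,0],[0,0,0,0]]

```text
t: 35.48
ee_pos: [489.3, 124.4, -22.4]
tool_rot: [0.697, 0.717, -0.0, -0.0]
force: [-5.2, -1.3, 5.7]
grip_width: 0.277
```

Run:
```python
from h import *
goto(489.5,124.2,-22.4,91.6)
```

```text
t 35.48 pos [489.3 124.4 -22.4] phi 91.59 tilt [-0.  0. -1.] F [-5.2 -1.3  5.7] gw 23.6 j1,6 [0.25 1.79]
tool shift [-0.2  0.2 -0. ] turn -0.0
```

>>> jog_arm:
  commands:
    - [[0,0,0,0],[0,0,0,0],[0,0,0,0],[0,0,0,0],[0,0,-20,0],[0,0,-40,0],[0,0,-50,0],[0,0,-50,0],[0,0,-40,0],[0,0,0,0]]
  claw: 60

```text
t: 36.72
ee_pos: [490.9, 124.7, 180.4]
tool_rot: [0.697, 0.717, 0.002, 0.001]
force: [0.6, -0.1, -0.2]
grip_width: 0.704
```

>>> jog_arm:
  commands:
    - [[-40,-10,-10,0],[-50,-10,-10,0],[-50,-10,-10,0],[-50,-10,-10,0],[-40,-10,0,0],[0,0,0,0],[0,0,0,0],[0,0,0,0]]

```text
t: 37.72
ee_pos: [445.9, -106.1, 216.7]
tool_rot: [0.697, 0.717, -0.0, -0.0]
force: [-0.0, 0.5, -0.4]
grip_width: 0.704
```

Run:
```python
from h import *
goto(489.5,124,0);snap('wrist','w19');snap('scene','sc19');snap('side','sd19')
```

```text
t 37.73 pos [ 445.9 -106.1  216.7] phi 91.65 tilt [-0.001  0.    -1.   ] F [-0.   0.5 -0.4] gw 60.1 j1,6 [-0.23  1.31]
tool shift [228.7  50.3 216.7]
```

View pics/w19.png

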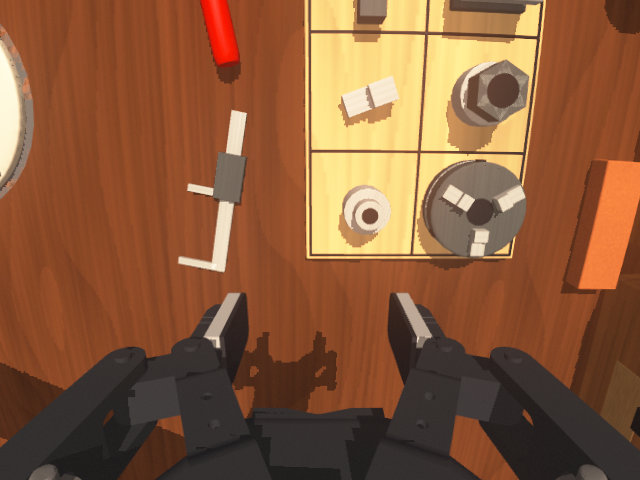

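View pics/sd19.png

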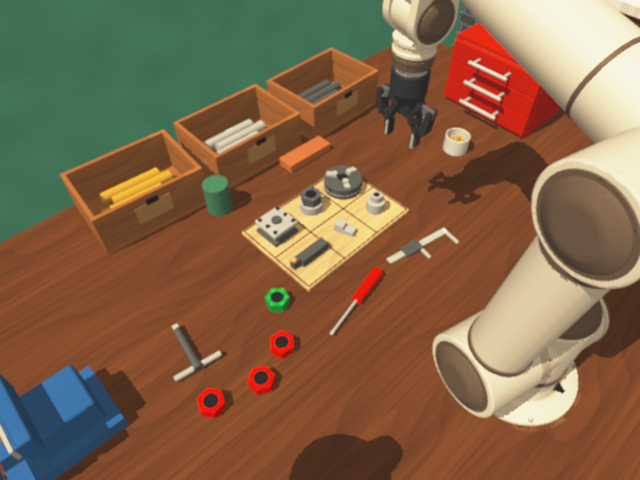

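The side view shows all four parts on the board: nut on ring at (311,199), sleeve at (376,202), cutter at (310,252), and the jaw untouched at (345,228). I'll check the cutter once more from above.

>>> jog_arm:
  commands:
    - [[45,10,0,0],[45,10,0,0],[45,10,0,0],[0,0,0,0],[0,0,0,0],[0,0,0,0]]

```text
t: 38.62
ee_pos: [472.0, 28.1, 217.2]
tool_rot: [0.698, 0.716, -0.0, 0.0]
force: [0.3, 0.5, -0.3]
grip_width: 0.702
```

Run:
```python
from h import *
goto(489.5,124,0);snap('wrist','w20')
```

```text
t 38.62 pos [472.   28.1 217.2] phi 91.53 tilt [ 0. -0. -1.] F [ 0.3  0.5 -0.3] gw 60.0 j1,6 [0.06 1.6 ]
tool shift [ 95.4  20.1 217.1]
```

View pics/w20.png

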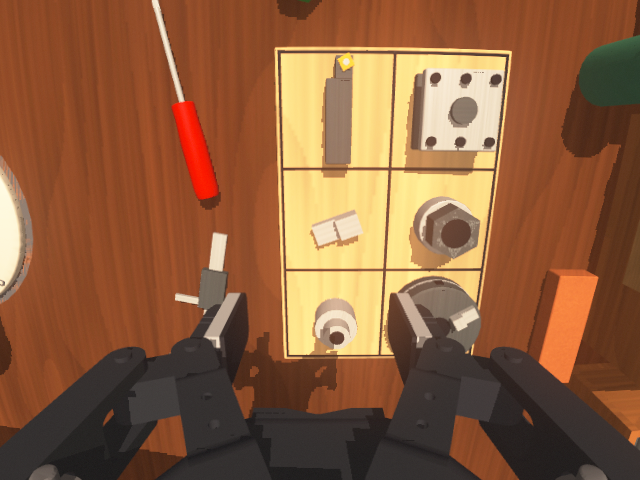

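Run:
```python
from h import *
c=load('w20');q=ray(c,[(280,52),(395,54),(285,169),(390,169)],12);print(q.round(1),'sq',q.mean(0).round(1))
r=blob(c,(315,365,50,178),32,44,37);print('cutter',r[0],r[2])
k=ray(c,[(336,55),(352,55),(329,79),(350,163),(325,163)],37);print(k.round(1))
print('nut',blob(c,(410,490,190,260),56,68,62)); print('sleeve',blob(c,(305,365,290,350),57,68,62)[:2])
```

```text
[[430.8 179.3  12. ]
 [545.  180.9  12. ]
 [436.4  64.1  12. ]
 [548.4  67.3  12. ]] sq [490.2 122.9  12. ]
cutter [490.4 122.4] ((489.8306579589844, 124.59122467041016), (25.84041404724121, 102.34873962402344), 0.3942927420139313)
[[485.3 172.8  37. ]
 [500.2 173.3  37. ]
 [479.6 151.5  37. ]
 [503.1  74.   37. ]
 [478.3  73.3  37. ]]
nut (array([607.2,  12.1]), ((607.3334350585938, 11.854296684265137), 26.975597381591797), ((607.4383544921875, 12.09245491027832), (46.007625579833984, 53.9232063293457), 63.85896682739258))
sleeve (array([ 495.7, -105.5]), ((496.03948974609375, -105.23905181884766), 15.945234298706055))
```

```bash
python3 -c "
from h import *
print(ctrl.hand_in())"
```

```text
the job is handed in; nothing more can be done
None
```

I laid out all four parts on the board and handed the job in at about 39 s. I never touched the spare jaw, and the last pictures show it in its place. The hand-in gave no verdict.

| Part | Measured centre (mm) | Target (mm) |
|---|---|---|
| Spacer ring | (607.8, 11.5) | (607.7, 11.9) |
| Hex nut, on the ring | (608.3, 11.5), later view (607.3, 12.0) | ring centre |
| Stepped sleeve | (495.8, -107.1), later view (495.7, -105.5) | (495.6, -106.6) |
| Turning tool | (490, 123.5) | (489.5, 123.6) |

- **Nut:** I took the dark grey nut. The green and red ones were left alone.
- **Tool angle:** the picture put the turning tool within about 1° of the board's long edges. One rectangle fit read 0.4° against the board's 1.6°, while the wrist was at 91.6° when it let go.
- **What disagreed:** the fingertips end about 40 mm short of the TCP the robot reports. My first try at the ring closed on air above it. I measured the offset in the wrist pictures and used it for every grasp after that.
- **Forces:** contact forces stayed around 10 N in every reading I took.

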